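# Hang the loaded caddy level on the sprung peg

## Task

Without unloading it, hang the wooden caddy on the stand's brass peg by the one hole of its handle board from which it will hang level with the heavy jar where it now stands. The peg is sprung and its sideways setting is not measured: press the board lightly against its nose and slide sideways until it springs through the chosen hole, then push the board well along the peg, let the weight down on it and let go. Never push hard against the stand, keep everything standing in the caddy, and leave the sauce bottle, the blue cup and the whetstone alone.

Things in the scene. Friction and masses are not known exactly. Their poses are not given: they have to be found in the camera images.
- caddy_center (a point): Wooden caddy, 0.18 kg empty, 68 mm deep (its x), 194 long (y), 157 high; its centre, 78 mm above the underside; z up. Open tray at the bottom (walls 28 mm high, floor 6 mm thick) with three wells side by side at y = -62, 0 and +62 mm; end boards (44 mm deep) carry an upright handle board above them. Empty, it balances at y = 0.
- mid_hole (a point): Middle hole of the caddy's handle board, 36 mm above point caddy_center, same axes. Board: 12 mm thick (x), 182 long (y), from 17 mm below to 43 mm above this point. Five through holes, 13 mm in diameter, axis along x, at y = -68, -34, 0, +34, +68 mm. Grip the board across its thickness by its top 24 mm, clear of the holes.
- jar_center (a point): Full glass jar with dark lid, 48 mm wide, 70 high, 0.32 kg (give or take a tenth); its centre. It stands in one of the caddy's three wells; which one varies. So loaded, with the tumbler and carton aboard, the caddy balances about y = +34 mm of the caddy with the jar in the y = +62 well, -34 with it in the -62 well, 0 with it in the middle.
- rail_mid (a point): Stand fixed to the worktop: two 16 mm posts, 210 mm apart, carry a level steel rail (14 mm thick) along y; this point is on its axis midway between the posts, 185 mm above the worktop; x points to the back. A grey carrier on the rail holds a brass peg pointing to -x (towards the robot). Hung, the board's middle plane should be 50 to 68 mm in front of this axis; under 42 the tray touches the stand.
- peg_nominal (a point): Where the middle of the peg's flat nose is when the carrier is centred: 89 mm in front of rail_mid, same height and axes. The carrier is clamped, immovable, up to 14 mm either way along y: the true place is not measured; find it by touch or eye. Peg 10 mm in diameter; a 16 mm sleeve round it ends 57 mm behind the nose. It is sprung: yields 22 mm to +x, 1.5 N at first, 7 N at the end, then stops dead.
- tumbler_center (a point): Empty black tumbler, 60 mm wide, 58 mm high, 0.02 kg, in another well of the caddy; its centre.
- carton_center (a point): Empty small pink and black carton, 47 x 51 x 78 mm, 0.02 kg, in the remaining well of the caddy; its centre.
- sauce_center (a point): Soft sauce bottle with a green nozzle, 66 mm wide, 160 mm high, bystander; its centre.
- cup_center (a point): Blue and white cup, 65 mm wide, 78 mm high, bystander; its centre.
- stone_center (a point): Grey whetstone in a rubber holder, 100 x 62 x 38 mm, bystander; its centre.
Mind the look-alikes: they are no part of the job. Leave any purple look-alike of the part that bears jar_center alone. Leave any orange look-alike of the part that bears carton_center alone.

How it is judged:
By the outcome, as a careful person would: the job done as asked, in the order asked, and still so for the second after the job is handed in, with the robot touching nothing.
It also fails if it takes over 69 s, if anything falls off the work surface, if the arm or the gripper's body presses on something with over 40 N, if the wrist force passes 120 N, or if a joint passes its speed limit or range.

## Robot

A 6-joint arm with a two-finger parallel gripper is mounted at the origin on a cart in front of the work surface, level with it; the furniture and walls round the work are solid. World frame = base frame: x ahead of the robot, y to its left, z up, the work surface at z = 0. Lengths are in mm, angles in degrees, forces in N, time in s.
With the tool pointing down it reaches from about 350 to 850 mm from the base axis. Payload 8.1 kg.
Tool frame: the origin (TCP) lies on the centre line of the jaws, within the pads' length; the fingertips stand 11 mm ahead of it and the grasp point (between the pads) lies 8 mm behind it; z points along the fingers, y is the direction in which the jaws open and shut (so a half turn about z gives the same grasp; the last joint's range is limited). The gripper opens to 85 mm and grips with 20 to 120 N. Pads are 22 mm wide; open, the fingers measure 114 mm over their backs; the gripper's body (76 mm by 85 mm) begins 54 mm behind the grasp point. The pads swing forward as they close: fully open they stand 13 mm farther back than shut.
Start: joints at [-75.825, 7.471, 85.268, -0, 87.261, -4.893], TCP at [196.035, -567.077, 242.292] pointing down, gripper open.
Joint ranges: [-169.43, 169.43], [-51.17, 129.36], [1.28, 143.12], [-76.62, 256.62], [0, 156.53], [-152.29, 152.29]. Speed limits (degrees/s): [136.94, 136.94, 159.86, 180, 180, 180].

## Interface

Orientations are given as [roll, pitch, yaw] about the fixed x, y, z axes, in that order (R = Rz(yaw) Ry(pitch) Rx(roll)).
In Python, from bench import telemetry, viewer, r gives the robot as it stands.
- The arm moves only by the shell command python3 -m inch 'ROWS' [FORCE]. ROWS is JSON, a list of rows, each a list of 3 entries, a list of its own where there are three numbers: the shift along the tool's x, y, z in cm, then the turn, a rotation vector about the tool's x, y, z in rad, then the opening, from 0 (shut) to 1 (fully open). A call has 1 to 20 rows; each row is the pose to reach, as a shift and turn from the pose commanded when the call began, along the tool's axes at that moment; what a row does not reach only later rows make up. A row lasts 1/10 s, in which the tool goes at most 50 mm and 8.59 degrees, less where a joint would pass 70% of its speed; a pose out of reach is approached as far as the arm can. A call with a gripper value outside its range is refused whole. The fingers move at their own pace and stop on an object; FORCE is the grip in N (left out, the last holds). Time passes only in rows, so rows that repeat a pose let the fingers close. It gives the time, the measured TCP pose, the force and the opening at its end, in the units of the state.
- telemetry.sense(): the state, without advancing time (a new reading comes with each control period).
- viewer.snapshot(name): name is "side" or "top" or "wrist"; returns the picture (400x640x3 uint8, red, green, blue); there is no depth.
- viewer.camera_model(name): a dict with "fx", "fy", "cx", "cy" (pixels), "cam_to_world" (4x4, takes a point from camera to world coordinates); the wrist camera has in their place "mount" (4x4, takes a point from camera to tool coordinates, whose origin is the TCP and whose axes are the flange's). Camera axes: x right, y down, z forward; pixel columns grow to the right and rows downward; lengths in mm; the calibration is good to about 2 mm. A picture is of the moment at which its call begins: read the wrist's pose just before it. camera_model takes no time and is no camera call.
- r.hand_in(): hands the job in, once; it reports no verdict.
The state is a dict: "time": time; "joint_pos": joint angles; "qd": joint speeds; "joint_efforts": joint torques, N m; "tool_pos": TCP position; "tcp_rot": TCP orientation; "ft_force": force on the tool from outside, world axes, zero at the start; "wrist_torque": the same for the moment, N m; "finger_gap": finger opening in mm.
Only numpy, scipy, OpenCV 4.12 (cv2) and the standard library are available. Lean on these libraries where they do the work, as an engineer would, in place of code of your own. Each camera call takes 0.05 s, during which the arm holds its last target.

## Working session

There is one attempt and no reset: what is moved stays moved. The work goes in short steps, Python scripts to look and compute and a shell command to move; the robot and the scene stay as the last step left them, time stands still between calls to the robot, and variables do not carry over. Pictures are saved under pics/ and viewed, and the job is handed in when it is done.

```bash
ls; mkdir -p pics; python3 - <<'E'
from bench import telemetry, viewer, r
import cv2, json
print(telemetry.sense())
for n in ["side","top","wrist"]:
    im=viewer.snapshot(n); cv2.imwrite(f"pics/{n}0.png",im[:,:,::-1])
    print(n,viewer.camera_model(n))
E
```

```text
pics
{'time': 0.0, 'joint_pos': array([-7.58248080e+01,  7.51595082e+00,  8.53290135e+01,  1.84231823e-04,
        8.72610788e+01, -4.89371203e+00]), 'qd': array([-0.07859017, -0.056125  , -0.02943966, -0.00554292, -0.03456627,
       -0.15580321]), 'joint_efforts': array([-9.72233756e-04, -5.69396746e+01, -5.00553417e+01, -4.74310127e-04,
        1.50825520e-02,  6.54132168e-05]), 'tool_pos': array([ 195.90977967, -566.55981391,  241.23816936]), 'tcp_rot': array([-1.79894359e+02, -9.22961787e-03,  1.90688865e+01]), 'ft_force': array([-0.87236776, -0.28307132,  0.59314297]), 'wrist_torque': array([-0.0029443 ,  0.00968017, -0.01491706]), 'finger_gap': 85.64025590220467}
side {'fx': 438.9955445162202, 'fy': 438.9955445162202, 'cx': 316.5500790898448, 'cy': 198.301332802405, 'cam_to_world': array([[ 9.71855402e-01, -1.35440914e-01,  1.92750712e-01,
         1.90955705e+02],
       [-2.35553798e-01, -5.46919645e-01,  8.03363747e-01,
        -1.31965356e+03],
       [-3.38916918e-03, -8.26156559e-01, -5.63430433e-01,
         1.04487752e+03],
       [ 0.00000000e+00,  0.00000000e+00,  0.
[... 264 characters left out ...]
8677e-01,  3.09000069e-01, -1.38259629e-01,
         2.38819030e+02],
       [ 5.23808644e-03, -3.95083038e-01, -9.18630478e-01,
         1.55729037e+03],
       [ 0.00000000e+00,  0.00000000e+00,  0.00000000e+00,
         1.00000000e+00]])}
wrist {'fx': 306.3832603409083, 'fy': 306.3832603409083, 'cx': 321.41219325865313, 'cy': 199.9515740639036, 'mount': array([[ 4.29182181e-04, -9.48002066e-01, -3.18263882e-01,
         8.22441552e+01],
       [ 9.99999692e-01,  6.16187039e-04, -4.86905823e-04,
        -9.30166022e-01],
       [ 6.57697806e-04, -3.18263575e-01,  9.48002038e-01,
        -1.32910421e+02],
       [ 0.00000000e+00,  0.00000000e+00,  0.00000000e+00,
         1.00000000e+00]])}
```

View pics/side0.png

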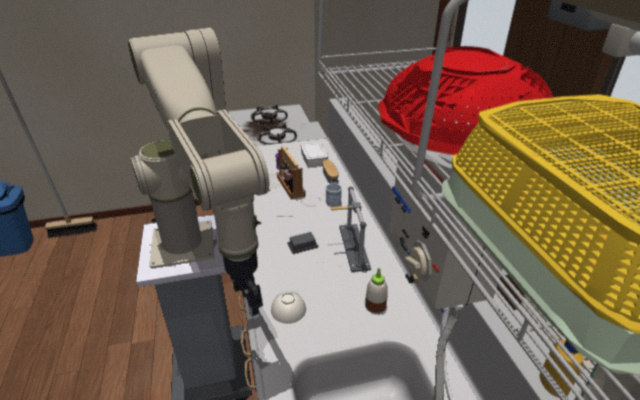

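View pics/top0.png

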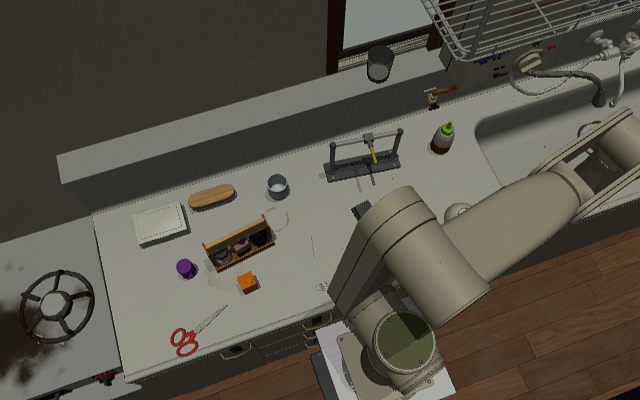

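View pics/wrist0.png

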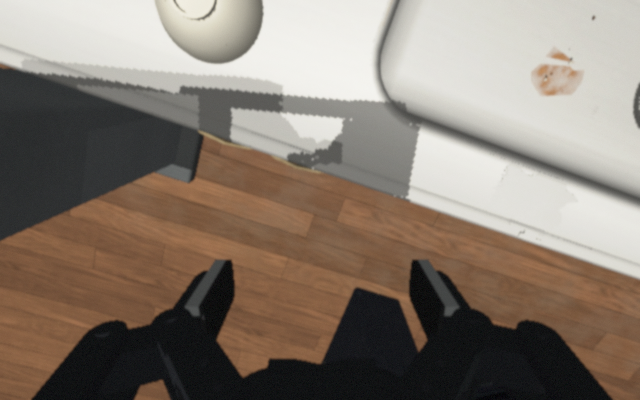

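```bash
python3 - <<'E'
import cv2
t=cv2.imread('pics/top0.png'); s=cv2.imread('pics/side0.png')
cv2.imwrite('pics/c1.png',cv2.resize(t[200:285,190:290],None,fx=7,fy=7,interpolation=cv2.INTER_CUBIC))
cv2.imwrite('pics/c2.png',cv2.resize(t[120:190,310:420],None,fx=7,fy=7,interpolation=cv2.INTER_CUBIC))
cv2.imwrite('pics/c3.png',cv2.resize(s[140:280,265:385],None,fx=4,fy=4,interpolation=cv2.INTER_CUBIC))
E
```

```text
(no output)
```

View pics/c1.png

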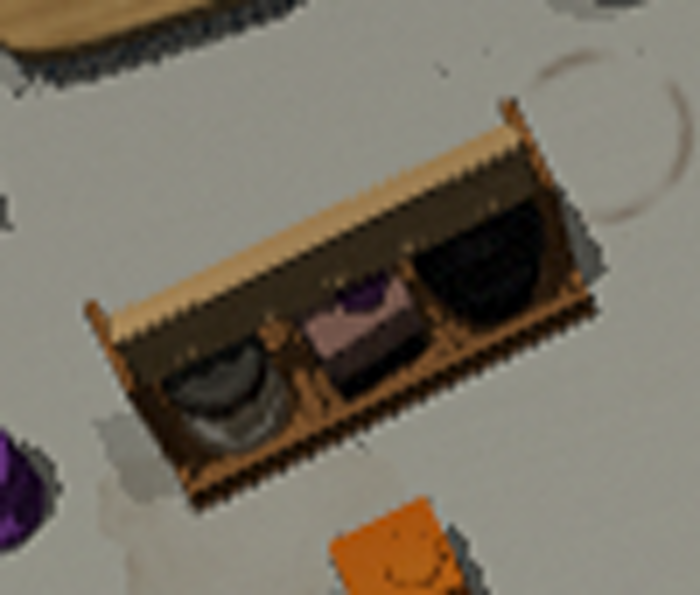

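View pics/c2.png

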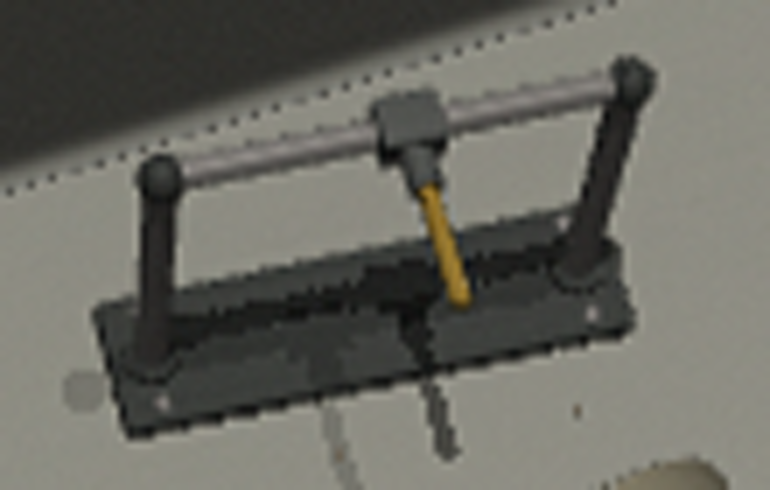

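View pics/c3.png

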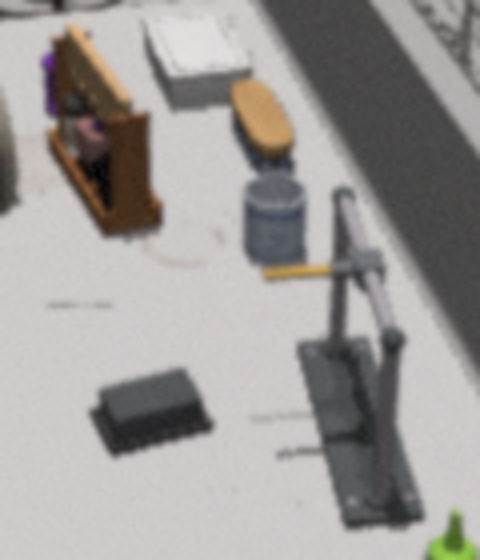

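```bash
cat > h.py <<'E'
import numpy as np, cv2
from bench import telemetry, viewer, r
from scipy.spatial.transform import Rotation as Rt
def ray(name,u,v,T=None):
    m=viewer.camera_model(name)
    if T is None: T=m["cam_to_world"]
    d=T[:3,:3]@np.array([(u-m["cx"])/m["fx"],(v-m["cy"])/m["fy"],1.])
    return T[:3,3],d
def onz(name,u,v,z,T=None):
    o,d=ray(name,u,v,T); return o+d*(z-o[2])/d[2]
def tool(s=None):
    s=s or telemetry.sense()
    T=np.eye(4); T[:3,:3]=Rt.from_euler('xyz',s["tcp_rot"],degrees=True).as_matrix(); T[:3,3]=s["tool_pos"]; return T
def wristT(s): return tool(s)@viewer.camera_model("wrist")["mount"]
def two(a,b):
    (o1,d1),(o2,d2)=a,b
    A=np.stack([d1,-d2],1); t=np.linalg.lstsq(A,o2-o1,rcond=None)[0]
    p,q=o1+t[0]*d1,o2+t[1]*d2; return (p+q)/2,np.linalg.norm(p-q)
E
python3 - <<'E'
from h import *
c=lambda u,v:(190+u/7-.5+.07,200+v/7-.5+.07)
L=onz("top",*c(112,326),157);R=onz("top",*c(524,140),157)
print("board",L,R,np.linalg.norm(L-R),(L+R)/2, np.degrees(np.arctan2(*(R-L)[:2])))
c=lambda u,v:(310+u/7-.43,120+v/7-.43)
A=onz("top",*c(162,178),185);B=onz("top",*c(632,80),185)
print("posts",A,B,np.linalg.norm(A-B),(A+B)/2,np.degrees(np.arctan2(*(B-A)[:2])))
N=onz("top",*c(461,296),185);print("nose",N, "carrier",onz("top",*c(412,110),195))
d=lambda u,v:(265+u/4-.4,140+v/4-.4)
for n,p,t in [("nose",d(266,273),c(461,296)),("Lpost",d(343,193),c(162,175)),("Rpost",d(392,338),c(632,78))]:
    print(n,two(ray("side",*p),ray("top",*t)))
# stone, cup, sauce
print("stone",onz("side",*d(150,390),38),"cup",onz("side",*d(275,190),78),onz("top",277,181,78),"sauce",onz("side",376,300,20), "sauce2",two(ray("side",379,269),ray("top",448,125)))
E
```

```text
board [446.21459912 381.51075525 157.        ] [466.99549235 201.55762454 157.        ] 181.14904022385082 [456.60504573 291.53418989 157.        ] 173.41269170309866
posts [616.05748077 -62.53324078 185.        ] [ 592.96859123 -272.06503163  185.        ] 210.80006687796708 [ 604.513036   -167.29913621  185.        ] -173.7117885796
nose [ 520.11998034 -162.05588054  185.        ] carrier [ 606.0560711  -173.22589575  195.        ]
nose (array([ 519.33094701, -161.77956481,  185.8416468 ]), np.float64(0.7563978905239874))
Lpost (array([616.80741098, -62.49884287, 187.76930384]), np.float64(1.427258857664023))
Rpost (array([ 593.39945633, -272.17497036,  185.72383891]), np.float64(0.23636628420620473))
stone [ 426.38806484 -112.70091563   38.        ] cup [606.94848974 121.01023163  78.        ] [609.13302575 123.58284909  78.        ] sauce [ 588.52303784 -444.73941922   20.        ] sauce2 (array([ 586.63253373, -439.90261369,  143.89843876]), np.float64(7.355108298250833))
```

```bash
cat >> h.py <<'E'
def shift(cmd,tgt):
    """cmd,tgt: (x,y,z,yaw) tool down (roll 180). returns tool shift cm and turn z rad"""
    R=Rt.from_euler('xyz',[180,0,cmd[3]],degrees=True).as_matrix()
    s=R.T@(np.array(tgt[:3])-np.array(cmd[:3]))/10
    return np.round(s,2), round(-np.radians(tgt[3]-cmd[3]),4)
E
python3 - <<'E'
from h import *
c=(196.035,-567.077,242.292,19.068)
for t in [(400,-300,300,50),(480,0,310,75),(453,325,270,96.6)]: print(shift(c,t))
E
```

```text
(array([ 28.  , -18.58,  -5.77]), np.float64(-0.5399))
(array([ 45.36, -44.32,  -6.77]), np.float64(-0.9762))
(array([ 53.43, -75.92,  -2.77]), np.float64(-1.3532))
```

```bash
python3 -m inch '[[[7,-4.6,-2],[0,0,-0.13],1],[[14,-9.3,-4],[0,0,-0.27],1],[[21,-14,-5],[0,0,-0.4],1],[[28,-18.6,-5.8],[0,0,-0.54],1],[[31,-22,-6],[0,0,-0.6],1],[[34,-26,-6.5],[0,0,-0.68],1],[[37,-30,-6.5],[0,0,-0.75],1],[[40,-35,-6.8],[0,0,-0.83],1],[[43,-40,-6.8],[0,0,-0.9],1],[[45.4,-44.3,-6.8],[0,0,-0.97],1],[[47,-49,-6.5],[0,0,-1.05],1],[[48.5,-54,-6],[0,0,-1.12],1],[[50,-59,-5],[0,0,-1.19],1],[[51,-64,-4],[0,0,-1.26],1],[[52,-69,-3],[0,0,-1.32],1],[[53,-73,-2.8],[0,0,-1.35],1],[[53.4,-75.9,-2.8],[0,0,-1.353],1],[[53.4,-75.9,-2.8],[0,0,-1.353],1],[[53.4,-75.9,-2.8],[0,0,-1.353],1],[[53.4,-75.9,-2.8],[0,0,-1.353],1]]'
python3 - <<'E'
from h import *
s=telemetry.sense(); im=viewer.snapshot("wrist"); t=viewer.snapshot("top")
cv2.imwrite("pics/w1.png",im[:,:,::-1]); cv2.imwrite("pics/t1.png",t[:,:,::-1])
cv2.imwrite("pics/t1c.png",cv2.resize(t[120:190,310:420,::-1],None,fx=7,fy=7,interpolation=cv2.INTER_CUBIC))
np.save("w1T.npy",wristT(s)); print(s["tool_pos"],s["tcp_rot"],s["ft_force"],s["time"],s["finger_gap"])
E
```

```text
time: 2.15
tool_pos: [451.2, 328.5, 269.1]
tcp_rot: [-179.9, -0.0, 96.8]
ft_force: [0.3, -0.9, -0.5]
finger_gap: 85.4
[451.18181029 328.54431487 269.08897022] [-1.79906013e+02 -3.40819977e-02  9.67782762e+01] [ 0.33382171 -0.87204901 -0.52323692] 2.15 85.36626591622975
```

View pics/w1.png

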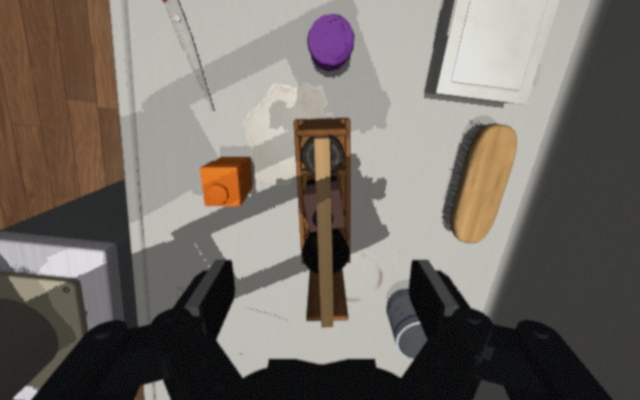

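View pics/t1c.png

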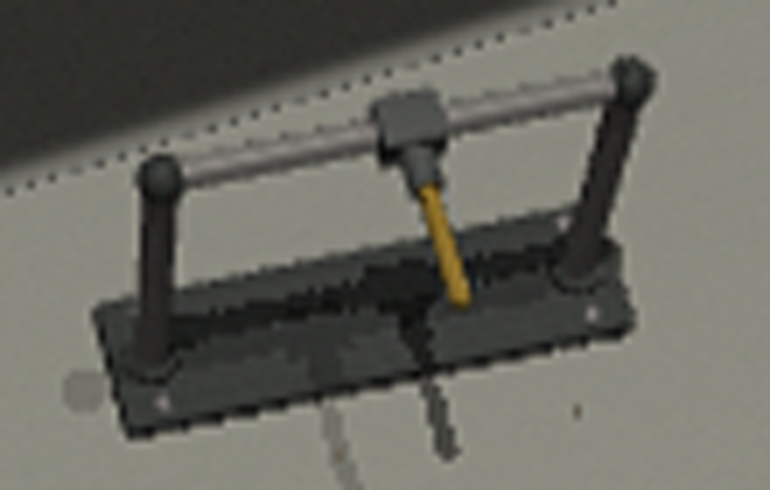

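```bash
python3 - <<'E'
from h import *
im=cv2.imread("pics/w1.png"); T=np.load("w1T.npy")
hsv=cv2.cvtColor(im,cv2.COLOR_BGR2HSV)
for v in range(130,335,12):
    row=hsv[v,295:355]; print(v,"".join("#" if (5<p[0]<25 and p[1]>90 and p[2]>95) else "." for p in row))
P=[]
E
```

```text
130 ###.......#############################################.....
142 ####..####.........################...........#########.....
154 .####..............#################...............####.....
166 ..########..........################........................
178 ....................###########.............................
190 ............................................................
202 ........................############........................
214 ....###...............##############........................
226 .....####.####.........##############.......................
238 ......###..............#############........................
250 ........................#############.......................
262 ........................#############.......................
274 .........................############.......................
286 .........................############.......................
298 ..........................############......................
310 ..........................############......................
322 ...........................##########.......................
334 ............................................................
```

```bash
python3 - <<'E'
from h import *
T=np.load("w1T.npy")
im=cv2.imread("pics/w1.png"); cv2.imwrite("pics/w1c.png",cv2.resize(im[110:340,285:365],None,fx=2.6,fy=2.6,interpolation=cv2.INTER_CUBIC)) 
for u,v in [(321.7,138),(322.3,154),(323.7,214),(325,262),(327,310),(327.3,327)]: print(onz("wrist",u,v,157,T))
a,b=onz("wrist",321.9,138,157,T),onz("wrist",327.4,327,157,T); print(np.linalg.norm(a-b),(a+b)/2,np.degrees(np.arctan2(-(a-b)[0],(a-b)[1])))
E
```

```text
[445.12759664 380.67485376 157.        ]
[447.11358019 368.12740765 157.        ]
[454.46739777 317.01071267 157.        ]
[461.25877845 270.94737293 157.        ]
[469.52871447 219.4573691  157.        ]
[472.30251357 199.66588278 157.        ]
183.03565649740014 [458.84215393 290.18555337 157.        ] 8.519286498620723
```

View pics/w1c.png

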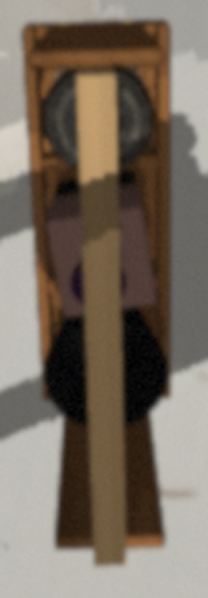

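```bash
python3 - <<'E'
from h import *
s=telemetry.sense(); print(s["tool_pos"],s["tcp_rot"])
R=Rt.from_euler('xyz',[180,0,19.068],degrees=True).as_matrix()
c=np.array([196.035,-567.077,242.292])+R@np.array([534,-759,-28]); yaw=19.068+np.degrees(1.353); print(c,yaw)
for z in (200,148): print(shift((*c,yaw),(453.3,324.4,z,98)))
E
```

```text
[451.49595445 327.19574098 269.06285409] [-1.79888012e+02  1.14179838e-02  9.68094841e+01]
[452.77745296 324.73032944 270.292     ] 96.58918968120038
(array([-0.04,  0.05,  7.03]), np.float64(-0.0246))
(array([-0.04,  0.05, 12.23]), np.float64(-0.0246))
```

```bash
python3 -m inch '[[[0,0.05,2.5],[0,0,-0.025],1],[[0,0.05,5],[0,0,-0.025],1],[[0,0.05,7.5],[0,0,-0.025],1],[[0,0.05,9.5],[0,0,-0.025],1],[[0,0.05,11],[0,0,-0.025],1],[[0,0.05,12],[0,0,-0.025],1],[[0,0.05,12.2],[0,0,-0.025],1],[[0,0.05,12.2],[0,0,-0.025],1],[[0,0.05,12.2],[0,0,-0.025],0.9],[[0,0.05,12.2],[0,0,-0.025],0.8]]' 30
python3 - <<'E'
from h import *
s=telemetry.sense(); im=viewer.snapshot("wrist")
cv2.imwrite("pics/w2.png",im[:,:,::-1])
np.save("w2T.npy",wristT(s)); print(s["tool_pos"],s["tcp_rot"],s["ft_force"],s["time"],s["finger_gap"])
E
```

```text
time: 3.25
tool_pos: [453.9, 325.2, 149.5]
tcp_rot: [179.9, -0.0, 98.0]
ft_force: [-0.0, 0.8, 0.9]
finger_gap: 68.3
[453.90436087 325.19755276 149.48856154] [ 1.79897585e+02 -4.17777040e-02  9.80300387e+01] [-0.03270069  0.83329977  0.9409487 ] 3.25 68.28031064055573
```

View pics/w2.png

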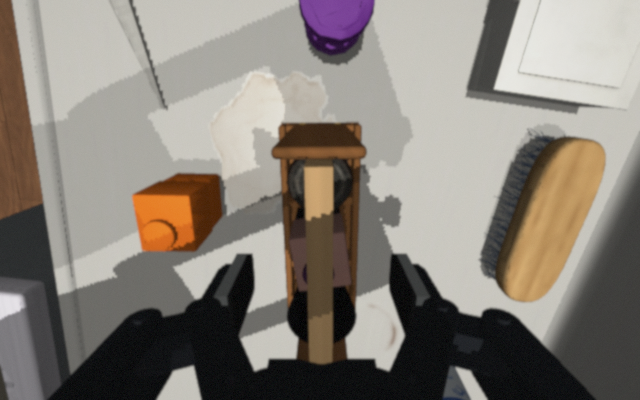

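```bash
python3 - <<'E'
from h import *
T=np.load("w2T.npy"); im=cv2.imread("pics/w2.png")
for u,v in [(319,163),(319.5,167),(320,340)]:
    p=onz("wrist",u,v,157,T); s=telemetry.sense(); print(p, (np.linalg.inv(tool(s))@np.r_[p,1])[:3])
print(s["tool_pos"])
E
python3 -m inch '[[[0,0,0],[0,0,0],0.6],[[0,0,0],[0,0,0],0.45],[[0,0,0],[0,0,0],0.3],[[0,0,0],[0,0,0],0.2],[[0,0,0],[0,0,0],0.1],[[0,0,0],[0,0,0],0],[[0,0,0],[0,0,0],0],[[0,0,0],[0,0,0],0],[[0,0,0],[0,0,0],0],[[0,0,0],[0,0,0],0]]' 50
python3 - <<'E'
from h import *
s=telemetry.sense(); im=viewer.snapshot("wrist")
cv2.imwrite("pics/w3.png",im[:,:,::-1])
np.save("w3T.npy",wristT(s)); print(s["tool_pos"],s["tcp_rot"],s["ft_force"],s["wrist_torque"],s["time"],s["finger_gap"])
E
```

```text
[444.89224878 381.65680503 157.        ] [57.20351553 -0.91842085 -7.63000661]
[445.33128999 380.01158483 157.        ] [55.5131054  -0.71343373 -7.63075469]
[457.99510376 291.06707377 157.        ] [-34.32831553  -0.59463651  -7.68731826]
[453.8011912  325.14852368 149.33530359]
time: 4.3
tool_pos: [453.3, 324.8, 148.4]
tcp_rot: [180.0, -0.0, 98.0]
ft_force: [-1.2, 0.8, 2.4]
finger_gap: 10.7
[453.28005094 324.84543154 148.42943984] [ 1.79995978e+02 -5.34031416e-03  9.80226493e+01] [-1.1525844   0.79049547  2.36343735] [-0.02843881  0.21796014 -0.0305236 ] 4.3 10.67647513097401
```

View pics/w3.png

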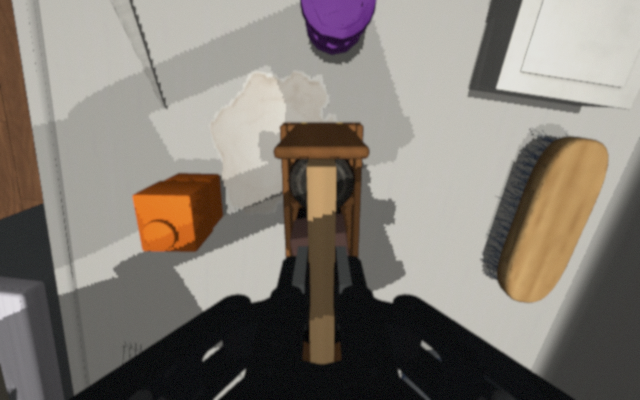

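```bash
python3 -m inch '[[[0,0,-0.1],[0,0,0],0],[[0,0,-0.3],[0,0,0],0],[[0,0,-0.6],[0,0,0],0],[[0,0,-1],[0,0,0],0],[[0,0,-1.5],[0,0,0],0],[[0,0,-2.2],[0,0,0],0],[[0,0,-3],[0,0,0],0],[[0,0,-3.8],[0,0,0],0],[[0,0,-4.6],[0,0,0],0],[[0,0,-5.4],[0,0,0],0],[[0,0,-6],[0,0,0],0],[[0,0,-6.5],[0,0,0],0],[[0,0,-6.9],[0,0,0],0],[[0,0,-7.2],[0,0,0],0],[[0,0,-7.4],[0,0,0],0],[[0,0,-7.5],[0,0,0],0],[[0,0,-7.5],[0,0,0],0],[[0,0,-7.5],[0,0,0],0],[[0,0,-7.5],[0,0,0],0]]'
python3 - <<'E'
from h import *
s=telemetry.sense(); im=viewer.snapshot("wrist"); sd=viewer.snapshot("side")
cv2.imwrite("pics/w4.png",im[:,:,::-1]); cv2.imwrite("pics/s4.png",cv2.resize(sd[80:280,245:405,::-1],None,fx=3,fy=3,interpolation=cv2.INTER_CUBIC))
print(s["tool_pos"],s["tcp_rot"],s["ft_force"],s["wrist_torque"],s["time"],s["finger_gap"])
c=np.array([452.777,324.730,270.292]); R=Rt.from_euler('xyz',[180,0,96.589],degrees=True).as_matrix()
c=c+R@np.array([0,.5,122]); c[2]+=75; yaw=96.589+np.degrees(.025); print(c,yaw)
ys=-6.3; X=np.array([np.cos(np.radians(ys)),np.sin(np.radians(ys)),0]);Y=np.array([-X[1],X[0],0])
nose=np.array([518.5,-162,0]); print("start tcp", nose-20*X+12*Y)
t=nose-26*X+10*Y
print("pre",t,shift((*c,yaw),(t[0],t[1],c[2],90+ys)))
for m in [(457,200),(455,50),(470,-80)]: print(shift((*c,yaw),(m[0],m[1],c[2],90)))
E
```

```text
time: 6.25
tool_pos: [453.1, 324.7, 223.0]
tcp_rot: [-180.0, 0.0, 98.0]
ft_force: [-0.5, -0.4, -6.1]
finger_gap: 11.0
[453.14826719 324.71922421 223.02184201] [-1.79975432e+02  9.26635620e-03  9.80222654e+01] [-0.45417036 -0.43703507 -6.10822541] [0.02864671 0.00094814 0.03018292] 6.25 11.002718125573125
[453.27369741 324.78737322 223.292     ] 98.02139448782705
start tcp [ 499.93759262 -147.87778231    0.        ]
pre [ 493.75435827 -149.20729836    0.        ] (array([-47.5 ,  -2.61,  -0.  ]), np.float64(0.25))
(array([-12.41,  -1.37,  -0.  ]), np.float64(0.14))
(array([-27.23,  -3.66,  -0.  ]), np.float64(0.14))
(array([-40.32,  -3.99,  -0.  ]), np.float64(0.14))
```

View pics/w4.png

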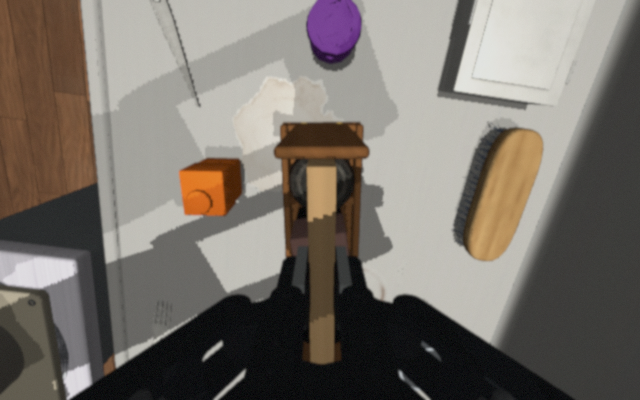

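View pics/s4.png

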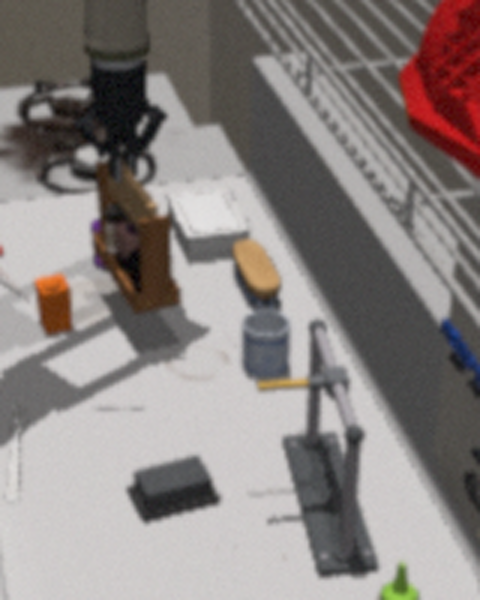

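```bash
python3 -m inch '[[[-0.1,0,0],[0,0,0],0],[[-0.4,0,0],[0,0,0.005],0],[[-0.9,-0.1,0],[0,0,0.01],0],[[-1.6,-0.2,0],[0,0,0.02],0],[[-2.5,-0.3,0],[0,0,0.03],0],[[-3.6,-0.5,0],[0,0,0.045],0],[[-4.9,-0.7,0],[0,0,0.06],0],[[-6.3,-0.9,0],[0,0,0.075],0],[[-7.8,-1.1,0],[0,0,0.09],0],[[-9.3,-1.4,0],[0,0,0.11],0],[[-10.8,-1.6,0],[0,0,0.13],0],[[-12.3,-1.8,0],[0,0,0.15],0],[[-13.8,-2,0],[0,0,0.165],0],[[-15.3,-2.2,0],[0,0,0.18],0],[[-16.8,-2.4,0],[0,0,0.195],0],[[-18.3,-2.6,0],[0,0,0.21],0],[[-19.8,-2.8,0],[0,0,0.225],0],[[-21.3,-3,0],[0,0,0.235],0],[[-22.8,-3.2,0],[0,0,0.245],0],[[-24.3,-3.4,0],[0,0,0.25],0]]'
python3 - <<'E'
from h import *
c=np.array([453.27369741,324.78737322,223.292]);yaw=98.0214
R=Rt.from_euler('xyz',[180,0,yaw],degrees=True).as_matrix()
c=c+R@np.array([-243,-34,0]); yaw-=np.degrees(.25); print(c,yaw)
ys=-6.3; X=np.array([np.cos(np.radians(ys)),np.sin(np.radians(ys)),0]);Y=np.array([-X[1],X[0],0])
nose=np.array([518.5,-162,0])
for a,b in [(-60,40),(-45,11),(-25,11)]:
    t=nose+a*X+b*Y; print(t,shift((*c,yaw),(t[0],t[1],219.5,90+ys)))
print(telemetry.sense()["tool_pos"])
E
```

```text
time: 8.35
tool_pos: [453.4, 78.2, 223.4]
tcp_rot: [180.0, -0.0, 83.6]
ft_force: [0.0, -0.0, -5.2]
finger_gap: 10.9
[453.51529129  79.4204202  223.292     ] 83.69745512172942
[ 463.25171512 -115.65750312    0.        ] (array([-19.28,   3.11,   0.38]), np.float64(-0.0))
[ 474.97883443 -146.12838549    0.        ] (array([-22.18,   4.61,   0.38]), np.float64(-0.0))
[ 494.85805354 -148.32307171    0.        ] (array([-22.18,   6.61,   0.38]), np.float64(-0.0))
[453.40660857  78.16832949 223.354023  ]
```

```bash
python3 -m inch '[[[-1.5,0.2,0],[0,0,0],0],[[-3,0.4,0],[0,0,0],0],[[-4.5,0.7,0],[0,0,0],0],[[-6,0.9,0],[0,0,0],0],[[-7.5,1.1,0],[0,0,0],0],[[-9,1.4,0],[0,0,0],0],[[-10.5,1.6,0],[0,0,0],0],[[-12,1.8,0],[0,0,0],0],[[-13.5,2.1,0],[0,0,0],0],[[-15,2.3,0],[0,0,0],0],[[-16.5,2.6,0],[0,0,0],0],[[-18,2.9,0],[0,0,0],0],[[-19.2,3.2,0],[0,0,0],0],[[-20.3,3.5,0],[0,0,0],0],[[-21.1,3.9,0.1],[0,0,0],0],[[-21.7,4.2,0.2],[0,0,0],0],[[-22.1,4.5,0.3],[0,0,0],0],[[-22.2,4.6,0.4],[0,0,0],0],[[-22.2,4.6,0.4],[0,0,0],0],[[-22.2,4.6,0.4],[0,0,0],0]]'
python3 - <<'E'
from h import *
s=telemetry.sense(); im=viewer.snapshot("wrist"); sd=viewer.snapshot("side"); t=viewer.snapshot("top")
cv2.imwrite("pics/w5.png",im[:,:,::-1]); cv2.imwrite("pics/s5.png",cv2.resize(sd[140:280,265:405,::-1],None,fx=4,fy=4,interpolation=cv2.INTER_CUBIC))
cv2.imwrite("pics/t5.png",cv2.resize(t[100:240,300:460,::-1],None,fx=4,fy=4,interpolation=cv2.INTER_CUBIC))
print(s["tool_pos"],s["tcp_rot"],s["ft_force"],s["wrist_torque"],s["time"],s["finger_gap"])
E
```

```text
time: 10.35
tool_pos: [474.8, -145.9, 219.2]
tcp_rot: [-180.0, -0.0, 83.7]
ft_force: [0.2, 0.1, -5.6]
finger_gap: 10.6
[ 474.84108982 -145.89323844  219.17764526] [-1.79983461e+02 -1.56232307e-02  8.37213114e+01] [ 0.23809232  0.05586112 -5.63872523] [ 0.02777682  0.01437637 -0.02928618] 10.35 10.622404115139586
```

View pics/w5.png

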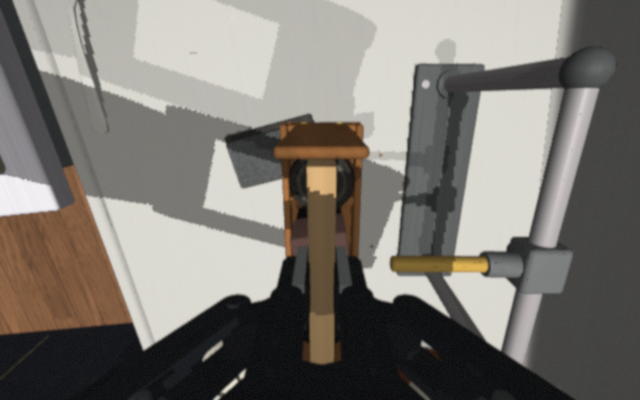

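View pics/s5.png

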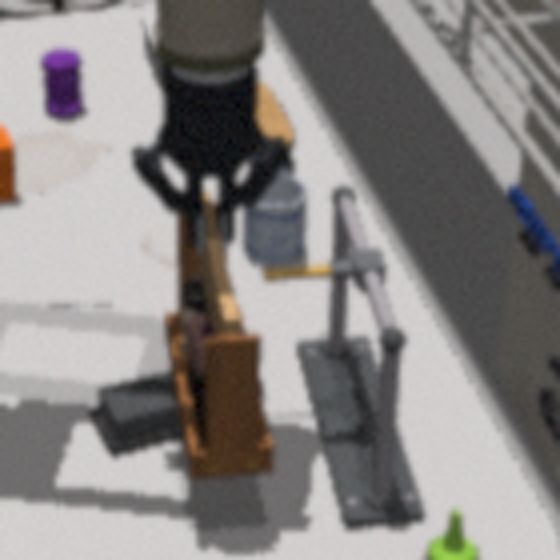

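View pics/t5.png

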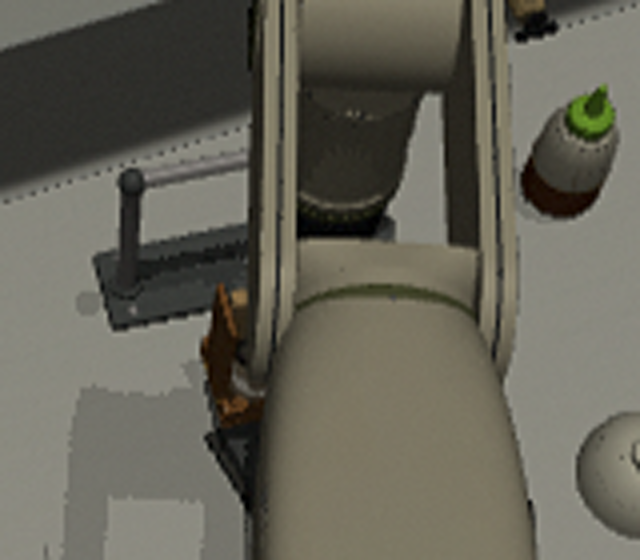

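```bash
python3 - <<'E'
from h import *
s=telemetry.sense(); T=wristT(s); 
for n,u,v,z in [("nose",394,264,185),("sleeve end",487,264.5,185),("nose top",394,258,190),("board +end",320.5,165,228),("carrier",540,265,195),("rail1",580,105,190),("rail2",510,335,190),("post",588,67,190)]:
    p=onz("wrist",u,v,z,T); print(n,p,(np.linalg.inv(tool(s))@np.r_[p,1])[:3])
E
```

```text
nose [ 517.74909982 -165.77685463  185.        ] [-14.97524657  44.776777    34.38302136]
sleeve end [ 575.09184983 -172.4472387   185.        ] [-15.33778557 102.50505036  34.38778634]
nose top [ 516.86432627 -158.64267758  190.        ] [-7.98053359 43.11791277 29.38287473]
board +end [480.4047116  -89.73155324 228.        ] [56.53240057 -0.65247126 -8.62082731]
carrier [ 600.40760956 -169.65113879  195.        ] [ -9.79130161 127.36431939  24.38983032]
rail1 [613.49510632 -81.44479296 190.        ] [ 79.31707198 130.73154786  29.38998473]
rail2 [ 590.64555288 -224.05778821  190.        ] [-64.93899695 123.60728787  29.3895967 ]
post [614.57088134 -63.7350702  190.        ] [ 97.03826982 129.8651071   29.38988866]
```

```bash
python3 -m inch '[[[0,0.2,0],[0,0,0],0],[[0,0.6,0],[0,0,0],0],[[0,1.2,0],[0,0,0],0],[[0,1.8,0],[0,0,0],0],[[0,2.4,0],[0,0,0],0],[[0,2.9,0],[0,0,0],0],[[0,3.2,0],[0,0,0],0],[[0,3.4,0],[0,0,0],0],[[0,3.5,0],[0,0,0],0],[[0,3.5,0],[0,0,0],0],[[0,3.5,0],[0,0,0],0]]'
python3 -c "
from bench import telemetry as t
s=t.sense();print(s['tool_pos'],s['ft_force'],s['wrist_torque'],s['tcp_rot'])"
python3 -m inch '[[[0,0.1,0],[0,0,0],0],[[0,0.2,0],[0,0,0],0],[[0,0.3,0],[0,0,0],0],[[0,0.4,0],[0,0,0],0],[[0,0.5,0],[0,0,0],0],[[0,0.6,0],[0,0,0],0],[[0,0.7,0],[0,0,0],0],[[0,0.7,0],[0,0,0],0],[[0,0.7,0],[0,0,0],0]]'
python3 -c "
from h import *
s=telemetry.sense();print(s['tool_pos'],s['ft_force'],s['wrist_torque'],s['tcp_rot'])
cv2.imwrite('pics/w6.png',viewer.snapshot('wrist')[:,:,::-1])"
```

```text
time: 11.6
tool_pos: [509.5, -150.1, 219.3]
tcp_rot: [-180.0, -0.0, 83.7]
ft_force: [-0.4, -0.2, -4.6]
finger_gap: 10.8
[ 509.52752002 -150.09958196  219.28399917] [-0.41553654 -0.20560948 -4.57693673] [-0.07959286 -0.02652803  0.04103765] [-1.79991913e+02 -1.99873911e-03  8.36970726e+01]
time: 12.5
tool_pos: [516.5, -150.9, 219.2]
tcp_rot: [-180.0, -0.0, 83.7]
ft_force: [-3.3, -0.0, -3.9]
finger_gap: 11.0
[ 516.52307691 -150.88546966  219.24811958] [-3.25058798 -0.04494472 -3.91429562] [ 0.02037928  0.55858644 -0.12059738] [-1.79982756e+02 -5.18623478e-04  8.36998117e+01]
```

View pics/w6.png

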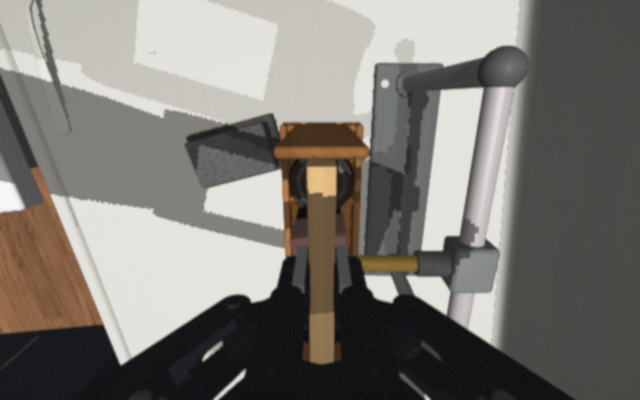

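```bash
S='from bench import telemetry as t
s=t.sense();print("##",s["tool_pos"].round(2),s["ft_force"].round(2),s["wrist_torque"].round(2),s["tcp_rot"].round(2))'
python3 -m inch '[[[-0.1,0,0],[0,0,0],0],[[-0.2,0,0],[0,0,0],0],[[-0.3,0,0],[0,0,0],0],[[-0.4,0,0],[0,0,0],0],[[-0.5,0,0],[0,0,0],0],[[-0.6,0,0],[0,0,0],0],[[-0.7,0,0],[0,0,0],0],[[-0.7,0,0],[0,0,0],0]]' >/dev/null; python3 -c "$S"
python3 -m inch '[[[-0.05,0,0],[0,0,0],0],[[-0.1,0,0],[0,0,0],0],[[-0.15,0,0],[0,0,0],0],[[-0.15,0,0],[0,0,0],0]]' >/dev/null; python3 -c "$S"
python3 -m inch '[[[-0.05,0,0],[0,0,0],0],[[-0.1,0,0],[0,0,0],0],[[-0.15,0,0],[0,0,0],0],[[-0.15,0,0],[0,0,0],0]]' >/dev/null; python3 -c "$S"
```

```text
## [ 515.8  -158.04  219.25] [-2.83  1.89 -5.38] [ 0.34  0.49 -0.02] [-180.      0.     83.69]
## [ 515.71 -159.41  219.33] [-2.72  2.97 -5.36] [ 0.41  0.51 -0.01] [179.99   0.    83.7 ]
## [ 515.73 -161.24  219.41] [-0.71 -1.5  -5.36] [-0.19  0.13 -0.05] [1.7996e+02 4.0000e-02 8.3690e+01]
```

```bash
python3 -c "
from h import *
s=telemetry.sense();print(s['tool_pos'],s['ft_force'],s['wrist_torque'],s['time'])
cv2.imwrite('pics/w7.png',viewer.snapshot('wrist')[:,:,::-1])
sd=viewer.snapshot('side'); cv2.imwrite('pics/s7.png',cv2.resize(sd[170:270,290:390,::-1],None,fx=5,fy=5,interpolation=cv2.INTER_CUBIC))"
```

```text
[ 515.72714314 -161.24339808  219.40653508] [-0.71429284 -1.50288465 -5.35782099] [-0.19105122  0.13016473 -0.04589638] 14.15
```

View pics/w7.png

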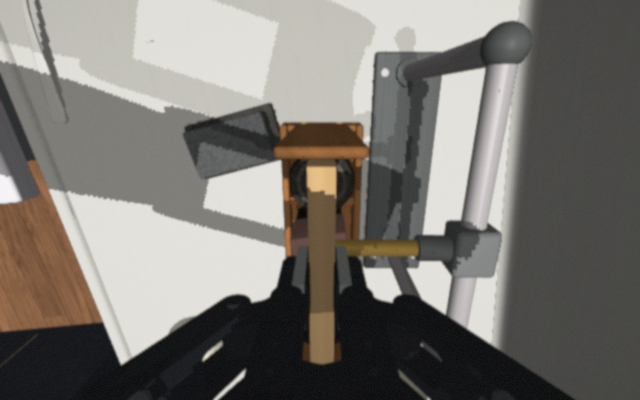

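View pics/s7.png

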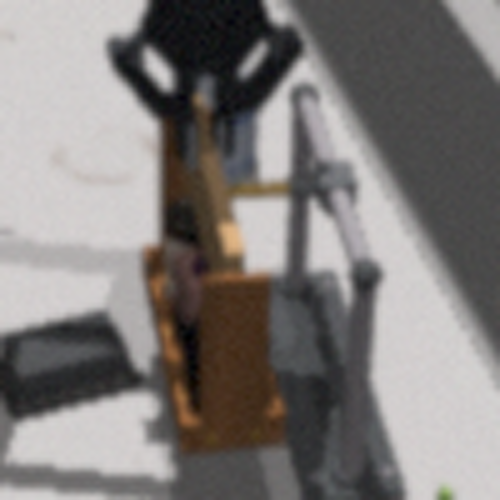

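```bash
S='from bench import telemetry as t
s=t.sense();print("##",s["tool_pos"].round(2),s["ft_force"].round(2),s["wrist_torque"].round(2),s["tcp_rot"].round(2))'
python3 -m inch '[[[-0.05,0,0],[0,0,0],0],[[-0.1,0,0],[0,0,0],0],[[-0.1,0,0],[0,0,0],0],[[-0.1,0,0],[0,0,0],0]]' >/dev/null; python3 -c "$S"
python3 -m inch '[[[0,0.1,0],[0,0,0],0],[[0,0.2,0],[0,0,0],0],[[0,0.3,0],[0,0,0],0],[[0,0.4,0],[0,0,0],0],[[0,0.5,0],[0,0,0],0],[[0,0.6,0],[0,0,0],0],[[0,0.7,0],[0,0,0],0],[[0,0.8,0],[0,0,0],0],[[0,0.8,0],[0,0,0],0]]' >/dev/null; python3 -c "$S"
```

```text
## [ 515.51 -161.89  219.38] [ 1.29  0.58 -3.94] [ 0.01 -0.    0.01] [179.98   0.    83.69]
## [ 523.48 -162.74  219.29] [-1.25 -0.05 -5.56] [ 0.03 -0.   -0.02] [180.   -0.   83.7]
```

```bash
S='from bench import telemetry as t
s=t.sense();print("##",s["tool_pos"].round(2),s["ft_force"].round(2),s["wrist_torque"].round(2),s["tcp_rot"].round(2))'
python3 -m inch '[[[0,0.2,0],[0,0,0],0],[[0,0.4,0],[0,0,0],0],[[0,0.6,0],[0,0,0],0],[[0,0.8,0],[0,0,0],0],[[0,1,0],[0,0,0],0],[[0,1.2,0],[0,0,0],0],[[0,1.4,0],[0,0,0],0],[[0,1.6,0],[0,0,0],0],[[0,1.8,0],[0,0,0],0],[[0,2,0],[0,0,0],0],[[0,2.2,0],[0,0,0],0],[[0,2.2,0],[0,0,0],0],[[0,2.2,0],[0,0,0],0]]' >/dev/null; python3 -c "$S"
python3 -c "
from h import *
cv2.imwrite('pics/w8.png',viewer.snapshot('wrist')[:,:,::-1])
s=telemetry.sense();T=wristT(s);p=s['tool_pos'];print((p[0]-604.5)*.994-(p[1]+167.3)*.110)
sd=viewer.snapshot('side'); cv2.imwrite('pics/s8.png',cv2.resize(sd[170:270,290:390,::-1],None,fx=5,fy=5,interpolation=cv2.INTER_CUBIC))"
```

```text
## [ 545.25 -165.12  219.26] [-0.17  0.85 -5.73] [ 0.06 -0.02  0.05] [-180.    -0.    83.7]
-59.20094159953379
```

View pics/w8.png

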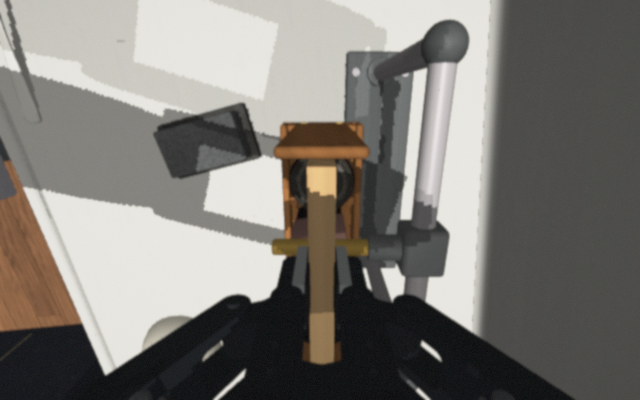

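View pics/s8.png

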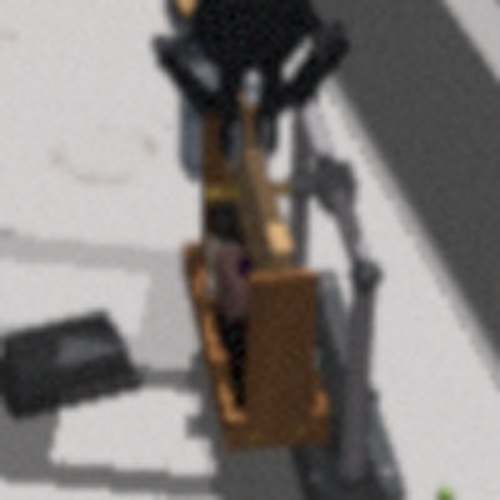

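```bash
S='from bench import telemetry as t
s=t.sense();print("##",s["tool_pos"].round(2),s["ft_force"].round(2),s["wrist_torque"].round(2),s["tcp_rot"].round(2))'
python3 -m inch '[[[0,0,0.05],[0,0,0],0],[[0,0,0.1],[0,0,0],0],[[0,0,0.1],[0,0,0],0],[[0,0,0.1],[0,0,0],0]]' >/dev/null; python3 -c "$S"
python3 -m inch '[[[0,0,0.03],[0,0,0],0],[[0,0,0.06],[0,0,0],0],[[0,0,0.06],[0,0,0],0],[[0,0,0.06],[0,0,0],0]]' >/dev/null; python3 -c "$S"
```

```text
## [ 545.19 -165.19  218.29] [-0.3   0.16 -6.08] [-0.07  0.04  0.02] [-1.80e+02  1.00e-02  8.37e+01]
## [ 545.27 -165.24  217.89] [-0.22 -0.63 -2.65] [-0.11  0.17 -0.07] [1.7999e+02 1.0000e-02 8.3690e+01]
```

Contact at about 1.5 mm down, as expected. A bit more to transfer the weight.

```bash
S='from bench import telemetry as t
s=t.sense();print("##",s["tool_pos"].round(2),s["ft_force"].round(2),s["wrist_torque"].round(2),s["tcp_rot"].round(2))'
python3 -m inch '[[[0,0,0.03],[0,0,0],0],[[0,0,0.03],[0,0,0],0],[[0,0,0.03],[0,0,0],0]]' >/dev/null; python3 -c "$S"
python3 -c "
from h import *
cv2.imwrite('pics/w9.png',viewer.snapshot('wrist')[:,:,::-1])"
```

```text
## [ 545.34 -165.24  217.74] [-1.1  -0.48 -0.61] [-0.17  0.31 -0.02] [1.7997e+02 1.0000e-02 8.3700e+01]
```

```bash
S='from bench import telemetry as t
s=t.sense();print("##",s["tool_pos"].round(2),s["ft_force"].round(2),s["wrist_torque"].round(2),s["finger_gap"].round(1),s["time"])'
python3 -m inch '[[[0,0,0],[0,0,0],0],[[0,0,0],[0,0,0],0],[[0,0,0],[0,0,0],0.13],[[0,0,0],[0,0,0],0.14],[[0,0,0],[0,0,0],0.15],[[0,0,0],[0,0,0],0.16],[[0,0,0],[0,0,0],0.17],[[0,0,0],[0,0,0],0.19],[[0,0,0],[0,0,0],0.21],[[0,0,0],[0,0,0],0.24],[[0,0,0],[0,0,0],0.28],[[0,0,0],[0,0,0],0.3],[[0,0,0],[0,0,0],0.3],[[0,0,0],[0,0,0],0.3]]' 20 >/dev/null; python3 -c "$S"
python3 -c "
from h import *
cv2.imwrite('pics/w10.png',viewer.snapshot('wrist')[:,:,::-1])
sd=viewer.snapshot('side'); cv2.imwrite('pics/s10.png',cv2.resize(sd[170:270,290:390,::-1],None,fx=5,fy=5,interpolation=cv2.INTER_CUBIC))"
```

```text
Traceback (most recent call last):
AttributeError: 'float' object has no attribute 'round'
```

View pics/w10.png

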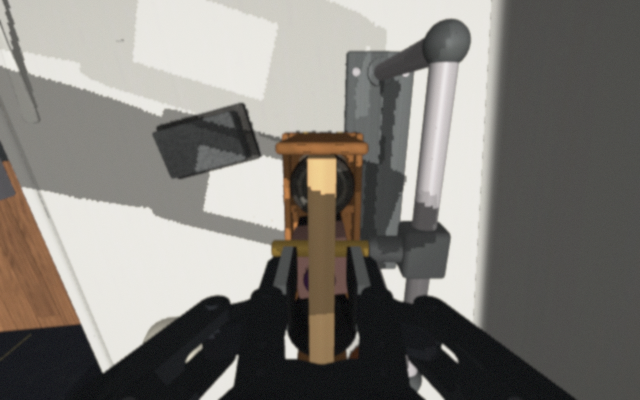

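View pics/s10.png

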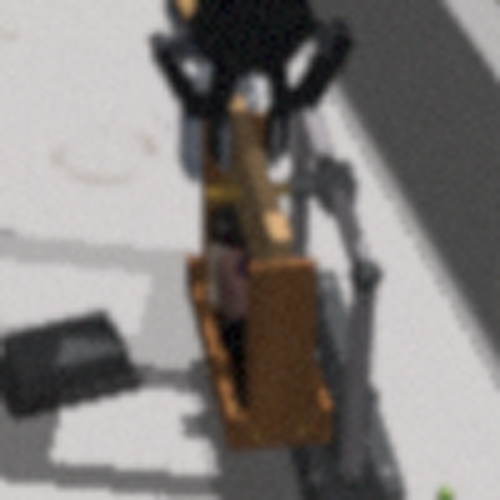

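```bash
S='from bench import telemetry as t
s=t.sense();print("##",s["tool_pos"].round(2),s["ft_force"].round(2),s["wrist_torque"].round(2),s["finger_gap"],s["time"])'
python3 -c "$S"
python3 -m inch '[[[0,0,0],[0,0,0],0.4],[[0,0,-0.2],[0,0,0],0.4],[[0,0,-0.6],[0,0,0],0.4],[[0,0,-1.2],[0,0,0],0.4],[[0,0,-2],[0,0,0],0.4],[[0,0,-3],[0,0,0],0.4],[[0,0,-4.2],[0,0,0],0.4],[[0,0,-5.5],[0,0,0],0.4],[[0,0,-7],[0,0,0],0.4],[[0,0,-8.5],[0,0,0],0.4],[[0,0,-10],[0,0,0],0.4],[[0,0,-11],[0,0,0],0.4],[[0,0,-12],[0,0,0],0.4],[[0,0,-12],[0,0,0],0.4],[[0,0,-12],[0,0,0],0.4]]' ; python3 -c "$S"
python3 -c "
from h import *
cv2.imwrite('pics/w11.png',viewer.snapshot('wrist')[:,:,::-1])
sd=viewer.snapshot('side'); cv2.imwrite('pics/s11.png',cv2.resize(sd[170:270,290:390,::-1],None,fx=5,fy=5,interpolation=cv2.INTER_CUBIC))"
```

```text
## [ 545.2  -165.13  217.37] [-0.52 -0.18 -0.55] [0.03 0.01 0.03] 25.658331546971915 19.6
time: 21.1
tool_pos: [545.2, -165.1, 337.1]
tcp_rot: [-180.0, -0.0, 83.7]
ft_force: [0.4, 0.5, 0.2]
finger_gap: 34.1
## [ 545.22 -165.11  337.15] [0.39 0.55 0.24] [-0.   -0.03 -0.02] 34.09758077868055 21.1
```

View pics/w11.png

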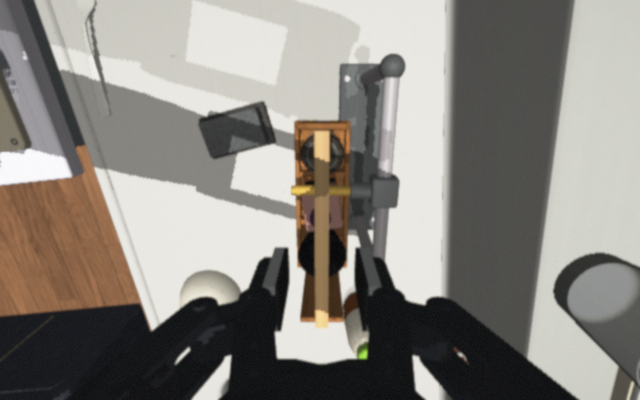

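View pics/s11.png

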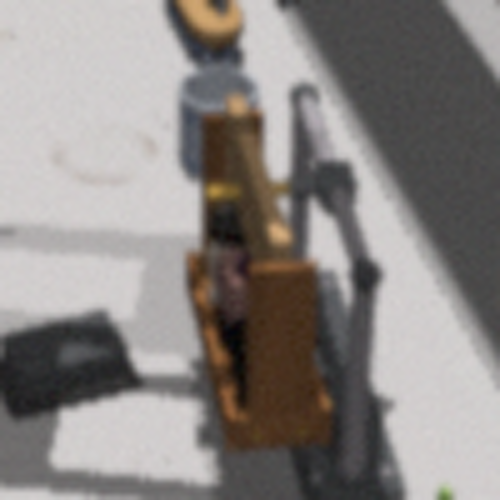

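```bash
python3 -m inch '[[[1,-0.5,-1],[0,0,0],0.4],[[3,-1,-2],[0,0,0],0.4],[[6,-2,-3],[0,0,0],0.4],[[10,-3,-4],[0,0,0],0.4],[[14,-4,-4],[0,0,0],0.4],[[18,-5,-4],[0,0,0],0.4],[[22,-6,-4],[0,0,0],0.4],[[25,-7,-4],[0,0,0],0.4],[[28,-8,-4],[0,0,0],0.4],[[30,-8,-4],[0,0,0],0.4],[[30,-8,-4],[0,0,0],0.4],[[30,-8,-4],[0,0,0],0.4],[[30,-8,-4],[0,0,0],0.4],[[30,-8,-4],[0,0,0],0.4]]'
python3 -c "
from h import *
for n in ('side','top'):
  im=viewer.snapshot(n)[:,:,::-1]; cv2.imwrite(f'pics/{n}12.png',im)
sd=cv2.imread('pics/side12.png'); cv2.imwrite('pics/s12.png',cv2.resize(sd[170:270,290:390],None,fx=6,fy=6,interpolation=cv2.INTER_CUBIC))
t=cv2.imread('pics/top12.png'); cv2.imwrite('pics/t12.png',cv2.resize(t[110:210,310:430],None,fx=6,fy=6,interpolation=cv2.INTER_CUBIC))"
```

```text
time: 22.6
tool_pos: [498.7, 141.0, 377.5]
tcp_rot: [-180.0, 0.0, 83.6]
ft_force: [-0.5, 0.2, -0.7]
finger_gap: 34.3
```

View pics/s12.png

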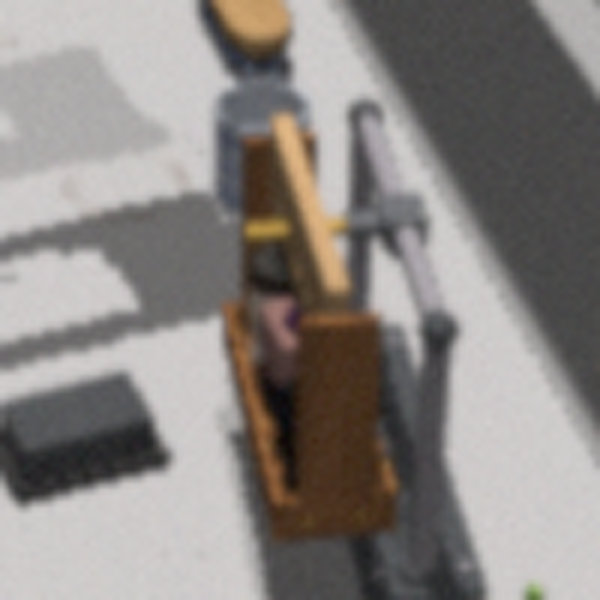

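View pics/t12.png

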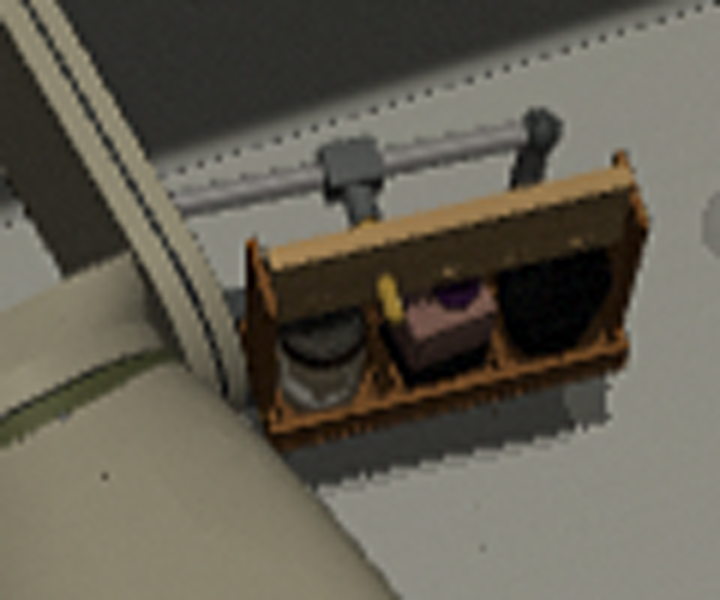

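```bash
python3 - <<'E'
from h import *
c=lambda u,v:(310+u/6-.42,110+v/6-.42); d=lambda u,v:(290+u/6-.42,170+v/6-.42)
a=two(ray("side",*d(284,117)),ray("top",*c(272,258))); b=two(ray("side",*d(336,299)),ray("top",*c(632,180)))
print(a,b); v=a[0]-b[0]; print(np.linalg.norm(v),"tilt deg",np.degrees(np.arcsin(v[2]/np.linalg.norm(v))))
m=(a[0]+b[0])/2; p=m; print("front of axis",(p[0]-604.5)*.994-(p[1]+167.3)*.110, telemetry.sense()["time"])
E
```

```text
(array([ 553.31611712, -106.93450127,  220.539541  ]), np.float64(1.5592077091201464)) (array([ 530.73321505, -286.78723387,  226.45317185]), np.float64(0.005219330966765941))
181.36141793824817 tilt deg -1.8685680930508697
front of axis -58.84878647712199 22.7
```

```bash
python3 -m inch '[[[0,0,0],[0,0,0],0.4],[[0,0,0],[0,0,0],0.4],[[0,0,0],[0,0,0],0.4],[[0,0,0],[0,0,0],0.4],[[0,0,0],[0,0,0],0.4],[[0,0,0],[0,0,0],0.4],[[0,0,0],[0,0,0],0.4],[[0,0,0],[0,0,0],0.4],[[0,0,0],[0,0,0],0.4],[[0,0,0],[0,0,0],0.4]]'
python3 - <<'E'
from h import *
a=viewer.snapshot('side'); b=cv2.imread('pics/side12.png')[:,:,::-1]
cv2.imwrite('pics/side13.png',a[:,:,::-1])
d=cv2.absdiff(a,np.ascontiguousarray(b)).max(2)[170:270,290:390]; print((d>40).sum(), d.mean())
print(r.hand_in())
E
```

```text
time: 23.7
tool_pos: [498.6, 141.9, 377.4]
tcp_rot: [-180.0, 0.0, 83.7]
ft_force: [-0.2, -0.4, 0.4]
finger_gap: 34.1
0 2.8924
the job is handed in; nothing more can be done
None
```

The caddy, still loaded, hangs on the brass peg by the hole 34 mm from the middle on the jar's side. I handed the job in at about 24 s.

- **Finding the hole:** I gripped the board above that hole, carried the caddy over, and pressed it on the peg's nose with about 3 N. After about 10 mm of sideways sliding the peg sprang through.
- **Hanging it:** I pushed the board 30 mm along the peg without resistance and lowered it about 1.5–2 mm until the wrist carried almost no weight. Then I opened the fingers and lifted clear.
- **Position:** the board's middle plane is about 59 mm in front of the rail axis, inside the 50–68 mm band.
- **Load:** the jar, carton and tumbler are all still in their wells.
- **Steadiness:** side pictures just over a second apart, with the arm clear, showed no movement.
- **Level:** it is not perfectly level. It hangs about 2° low on the jar end, and the picture measurement is good to roughly 1°. The jar's mass tolerance could explain this, but I did not check it.
- **Bystanders:** I moved nothing near the sauce bottle, cup, whetstone or look-alikes. I did not measure them again at the end.

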